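# Release a specimen plate from its clamp and lay it on the rest

## Task

Swing the clamp bar up and right back past upright so that it stays open, then slide the steel specimen plate, with its blue pull tab, out of its channel along the ledge in front. Carry it level to the green rest and lay it there, centred on the green bed, with its wax-block end pushed home flush against the yellow fence, gently; leave the clamp open, the plate flat and released. Leave the glass dish, the amber jar and the brush where they are.

Things in the scene. Friction and masses are not known exactly. Their poses are not given: they have to be found in the camera images.
- clamp: Fixed clamping stand (place and yaw vary), origin on the bench. +y runs into its channel, -y is the way out. Channel floor 25 mm above the bench from y = 0 to a stop at y = 150 mm, 63 mm wide (x); dark steel lips, tops 40 mm above the bench, overhang both sides (49 mm between them), so the plate can only slide out, not lift out.
- ledge (a point): Middle of the stand's dark steel outfeed ledge, at its x = 0, y = -80 mm, 25 mm above the bench (level with the channel floor). The ledge runs from y = 0 to -160 mm and is only 44 mm wide: a plate drawn out onto it lies flat with its sides free for fingers to reach down beside.
- bar (a joint): Bright steel clamp bar, 18 mm wide, across the channel at the stand's y = 70 mm, hinged on the stand's +x side about an axis along its y. 0 = down, grows as the red end rises; stop at 2.0 rad, where the red end stands 210 mm above the bench. 0.2 kg, hinge almost free: let go before upright (1.57) it falls shut, beyond about 1.7 it falls open to the stop. While down, its rubber foot blocks the wax block on the plate.
- bar_hinge (a point): Point on the bar's hinge axis, 49 mm above the bench, at the stand's x = 80, y = 70 mm.
- bar_grip (a point): Centre of the red barrel at the bar's free end, 20 mm diameter, 28 mm long along the hinge axis, 165 mm from the hinge, 49 mm above the bench when shut (at the stand's x = -85 mm). Its two end faces are free to be pinched along the stand's y.
- plate_center (a point): Centre of the loose steel plate, half-way up its 8 mm thickness: 60 mm wide (x), 140 mm long (y), 0.36 to 0.5 kg. Starts in the channel under the bar, axes along the stand's. On top: blue tab at its -y end, pale wax block (34 x 36 mm, 18 mm high) centred 47 mm towards +y. Likely to droop if carried by the tab: grip its 60 mm width near the middle.
- plate_tab (a point): Centre of the plate's upright blue pull tab: 30 mm wide (x), 10 mm thick (y), 26 mm high above the plate; 60 mm from the plate's centre towards its -y end.
- plate_rear (a point): Middle of the plate's +y end edge (the wax-block end), 70 mm from the plate's centre, half-way up the thickness.
- rest: Fixed rest (place and yaw vary), origin on the bench. Green bed 25 mm above the bench, 44 mm wide (x), from y = -90 to 80 mm, narrower than the plate so fingers can pass beside it; black base 8 mm high, 110 mm wide. Yellow fence, 80 mm wide, its face at y = 80 mm, 20 mm above the bed. Home: plate's length along y, wax-block end on the fence, centre at x = 0, y = 10 mm.
- dish: Round glass dish, 110 mm across, 50 mm high; origin under its centre. Leave it alone.
- bottle: Amber jar, 60 mm across, 110 mm high; origin under its centre. Leave it alone.
- brush: Brush lying on the bench beside the dish, 170 mm long. Leave it alone.
There are look-alikes about, which are no part of the job. What is shaped like the part that bears plate_center but pink or red is not meant.

How it is judged:
By the outcome, as a careful person would: the job done as asked, in the order asked, and still so for the second after the job is handed in, with the robot touching nothing.
It also fails if it takes over 72 s, if anything falls off the work surface, if the arm or the gripper's body presses on something with over 40 N, if the wrist force passes 120 N, or if a joint passes its speed limit or range.

## Robot

A 6-joint arm with a two-finger parallel gripper is mounted at the origin on the work surface. World frame = base frame: x ahead of the robot, y to its left, z up, the work surface at z = 0. Lengths are in mm, angles in rad, forces in N, time in s.
With the tool pointing down it reaches from about 350 to 850 mm from the base axis. Payload 8.1 kg.
Tool frame: the origin (TCP) lies at the very end of the fingers, on their centre line; the grasp point (between the pads) lies 19 mm behind it; z points along the fingers, y is the line along which they close (so a half turn about z gives the same grasp; the last joint's range is limited). The gripper opens to 93 mm and grips with 3 to 60 N. Pads are 15 mm wide; open, the fingers measure 128 mm over their backs; the gripper's body (75 mm by 188 mm) begins 65 mm behind the grasp point.
Start: joints at [1.188, 0.13, 1.488, -0, 1.523, -0.085], TCP at [176.029, 573.602, 218.635] pointing down, gripper open.
Joint ranges: [-2.96, 2.96], [-0.89, 2.26], [0.02, 2.5], [-1.34, 4.48], [0, 2.73], [-2.66, 2.66]. Speed limits (rad/s): [2.39, 2.39, 2.79, 3.14, 3.14, 3.14].

## Interface

Orientations are given as a unit quaternion [w, x, y, z].
In Python, from plant import r gives the robot as it stands. The module is installed in compiled form; this text tells all that it offers. Calls block until the motion is done:
- r.move_to(position, orientation): joint-space move of the TCP to a pose.
- r.movel(position, vel=150, ori=None, guard=None): straight line of the TCP; ori=None keeps the orientation; vel is the mean speed in mm/s. With guard (N) it stops when the force on the tool has changed by that much, and returns True; else False.
- r.goto_joints(angles): joint-space move.
- r.release() and r.close_gripper(force=None): open the fingers fully, or close them until they stop; force is the grip in N (None keeps the last).
- r.pause(seconds).
- r.inverse_kinematics(position, orientation): joint angles nearest the present ones, or None.
- r.get_obs(): the state.
- r.read_camera(name): name is "side" or "top" or "wrist"; returns a dict with "image" (384x512x3 uint8, red, green, blue), "mtx" (3x3 intrinsics, pixels), "world_to_cam" (4x4, takes a point from world to camera coordinates). Camera axes: x right, y up, looking along -z (the intrinsics and any distortion apply to the point x, -y, -z); pixel columns grow to the right and rows downward; lengths in mm; the calibration is good to about 2 mm. A picture is of the moment at which its call begins. There is no depth.
A pose or a line that the arm cannot do raises r.PlanningError and nothing moves.
- r.close_job(): hands the job in; it is judged then, once.
Trained networks look in a picture, given as the dict that the camera call returned (one of the last four; its "shot" number tells which), for a name from the list of things; names that differ only in an ending like _2 or _b are one class to them, and where a whole thing is asked for, a point or a joint stands for the part that bears it (a point fixed in the world has none). Each returns a list of dicts, best first, with "p" (0 to 1); they miss things now and then, are a little off and sometimes report something else, mostly with a low value. They report only what shows in the picture. A call takes as long as a camera call. They do not tell look-alikes from the thing itself.
- r.recognise(picture, target): "centre" ([column, row] in pixels, amid what is visible of it).
The state is a dict: "time_s": time; "joints": joint angles; "qvel": joint speeds; "effort": joint torques, N m; "eef_pos": TCP position; "orientation": TCP orientation; "ft_force": force on the tool from outside, world axes, zero at the start; "ft_torque": the same for the moment, N m; "finger_gap": opening from 0.0 (shut) to 1.0 (fully open); "grasp_force": force on a finger pad.
Only numpy, scipy, OpenCV 4.12 (cv2) and the standard library are available. Lean on these libraries where they do the work, as an engineer would, in place of code of your own. Each camera call takes 0.05 s, during which the arm holds its last target. There are 200 camera calls.

## Working session

There is one attempt and no reset: what is moved stays moved. The work goes in short steps, each a Python script; the robot and the scene stay as the last script left them, time stands still between calls to the robot, and variables do not carry over. Pictures are saved under pics/ and viewed, at most 11 in all, crops included, and the job is handed in when it is done.

```bash
mkdir -p pics; cat > h.py <<'E'
import numpy as np, cv2
from plant import r
def save(p,n): cv2.imwrite('pics/'+n,p['image'][:,:,::-1])
def ray(p,px,z):
    T=np.array(p['world_to_cam']);K=np.array(p['mtx']);R=T[:3,:3];t=T[:3,3]
    d=np.linalg.solve(K,[px[0],px[1],1.]);d=R.T@np.array([d[0],-d[1],-d[2]]);c=-R.T@t
    return c+d*(z-c[2])/d[2]
def proj(p,X):
    T=np.array(p['world_to_cam']);c=T[:3,:3]@np.array(X,float)+T[:3,3]
    q=np.array(p['mtx'])@np.array([c[0],-c[1],-c[2]]);return q[:2]/q[2]
E
python3 - <<'E'
from h import *
ps={}
for n in('top','side'):
    p=r.read_camera(n);ps[n]=p;save(p,n+'0.png')
    print(n,{k:v for k,v in p.items() if k not in('image','mtx','world_to_cam')},np.round(p['mtx'],1).tolist(),np.round(p['world_to_cam'],3).tolist())
    Z=dict(clamp=20,ledge=25,bar=49,bar_hinge=49,bar_grip=49,plate_center=29,plate_tab=46,plate_rear=29,rest=20,dish=25,bottle=55,brush=10)
    for k,z in Z.items():
        try:
            for d in r.recognise(p,k)[:3]: print(n,k,round(d['p'],2),np.round(d['centre'],1),np.round(ray(p,d['centre'],z)))
        except Exception as e: print(k,e)
print(r.get_obs())
E
```

```text
top {'shot': 1} [[455.4, 0.0, 264.2], [0.0, 455.4, 196.4], [0.0, 0.0, 1.0]] [[-0.029, -0.999, -0.023, 75.473], [0.986, -0.032, 0.167, -538.677], [-0.167, -0.018, 0.986, -1359.988], [0.0, 0.0, 0.0, 1.0]]
top clamp 0.75 [207.  206.1] [520. 240.  20.]
top ledge 0.79 [209.8 206.2] [519. 231.  25.]
top bar 0.88 [203.1 211.4] [500. 248.  49.]
top bar 0.62 [364.4 143. ] [ 699. -259.   49.]
top bar_hinge 0.89 [204.7 214.5] [490. 243.  49.]
top bar_hinge 0.73 [205.  207.1] [513. 242.  49.]
top bar_hinge 0.42 [201.6 208.9] [507. 253.  49.]
top bar_grip 0.62 [207. 214.] [491. 236.  49.]
top plate_center 0.95 [141.3 223.5] [470. 444.  29.]
top plate_center 0.84 [201.1 207.8] [514. 257.  29.]
top plate_center 0.69 [251.3 263. ] [339. 105.  29.]
top plate_tab 0.85 [248.9 261.3] [344. 111.  46.]
top plate_tab 0.7 [139.8 222.6] [471. 444.  46.]
top plate_tab 0.63 [200.  208.7] [509. 258.  46.]
top plate_rear 0.95 [212.6 206. ] [518. 221.  29.]
top plate_rear 0.89 [251.2 263.2] [338. 105.  29.]
top plate_rear 0.86 [141.9 223. ] [472. 443.  29.]
top rest 0.73 [365.9 205. ] [ 508. -257.   20.]
top dish
[... 1406 characters left out ...]
 array([ 1.18759558e+00,  1.30417022e-01,  1.48817528e+00, -3.05508350e-05,
        1.52300819e+00, -8.54127092e-02]), 'qvel': array([ 1.60940486e-05, -1.01032240e-03,  4.41991507e-04, -8.94873568e-04,
       -5.21075168e-05, -3.16384599e-04]), 'effort': array([-5.34999308e-04, -5.59759712e+01, -4.92043698e+01,  7.66677875e-02,
        2.28201103e-02,  6.90579941e-05]), 'eef_pos': array([176.04453324, 573.60295808, 218.63863534]), 'orientation': array([ 1.39313627e-05,  1.48343756e-01,  9.88935857e-01, -7.35361803e-06]), 'ft_force': array([-0.90281227, -0.31903742,  0.62205209]), 'ft_torque': array([-0.00681302, -0.06730748, -0.06308092]), 'grasp_force': 0.0, 'finger_gap': 1.003842931249704}
```

```bash
python3 - <<'E'
import cv2,numpy as np
a=cv2.imread('pics/top0.png')[100:300,110:400]
cv2.imwrite('pics/topc.png',cv2.resize(a,None,fx=2.75,fy=2.75,interpolation=cv2.INTER_CUBIC))
a=cv2.imread('pics/side0.png')[100:350,150:420]
cv2.imwrite('pics/sidec.png',cv2.resize(a,None,fx=2.4,fy=2.4,interpolation=cv2.INTER_CUBIC))
E
```

```text
(no output)
```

View pics/topc.png

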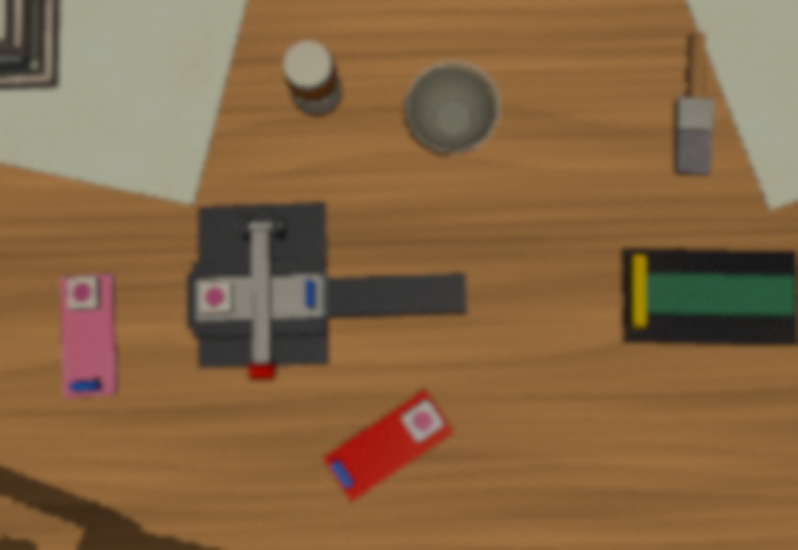

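View pics/sidec.png

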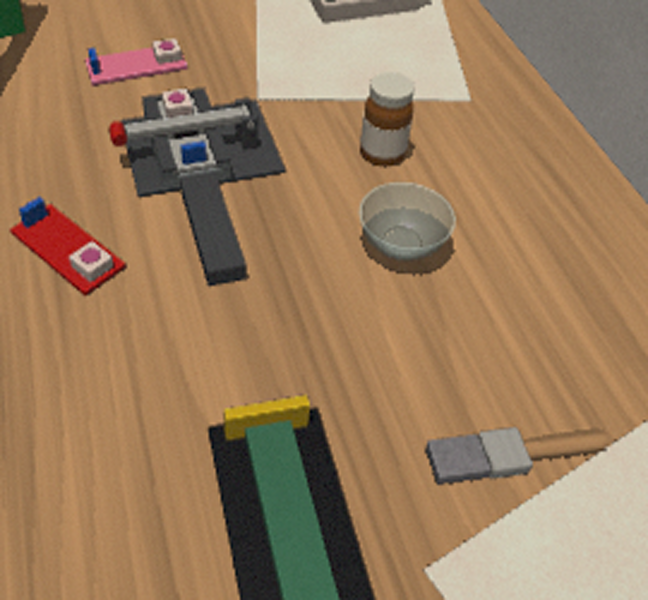

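The real plate is the steel one in the clamp, at top px (205,208) with its tab at (223,207). The look-alikes are the pink plate at (141,223) and the red plate at (251,263). In the crop, the bar's red end is at px (205,235), the hinge at (205,183), the ledge end at (279,207), and the rest's fence at (343,206) with its bed running to the right. I'll fit poses from these pixels, then refine with the wrist camera.

```bash
cat >> h.py <<'E'
from scipy.optimize import least_squares
def tf(P,q):
    c,s=np.cos(P[2]),np.sin(P[2]);return np.array([P[0]+c*q[0]-s*q[1],P[1]+s*q[0]+c*q[1],q[2]])
def fit(obs,P0):
    f=lambda P:np.concatenate([proj(p,tf(P,X))-px for p,px,X in obs])
    s=least_squares(f,P0,loss='soft_l1',x_scale=[10,10,.05]);return s.x,np.round(f(s.x).reshape(-1,2),1)
def down(yaw): # tool y along world angle yaw
    a=yaw/2+np.pi/4; return np.array([0,np.cos(a),np.sin(a),0])
E
python3 - <<'E'
from h import *
pt=r.read_camera('top');ps=r.read_camera('side')
t=lambda u,v:np.array([110+(u+.5)/2.75-.5,100+(v+.5)/2.75-.5])
s=lambda u,v:np.array([150+(u+.5)/2.4-.5,100+(v+.5)/2.4-.5])
P,e=fit([(pt,t(466,273),(22,-160,25)),(pt,t(466,314),(-22,-160,25)),(pt,t(327,277),(22,0,25)),(pt,t(327,318),(-22,0,25)),(pt,t(261.5,372),(-85,70,49)),(pt,t(311,294),(0,5,59)),
 (ps,s(118,133),(-85,70,49)),(ps,s(226,268),(0,-160,25))],[510,180,0]);print('clamp',P,e.tolist())
R,e=fit([(pt,t(640,290),(0,83,45)),(pt,t(648,274),(22,80,25)),(pt,t(648,314),(-22,80,25)),(pt,t(795,272),(22,-80,25)),(pt,t(795,315),(-22,-80,25)),(ps,s(267,413),(0,83,45))],[508,-300,0]);print('rest',R,e.tolist())
np.save('P.npy',[P,R])
# view from above clamp
c=tf(P,(0,0,0));r.move_to([c[0]-10,c[1]+0,330],down(np.pi/2+P[2]))
p=r.read_camera('wrist');save(p,'w1.png');import pickle;pickle.dump(p,open('w1.pkl','wb'))
for n,X in dict(ledge_end=(0,-160,25),bar=(-85,70,49),hinge=(80,70,49),tab=(0,5,59)).items(): print(n,proj(p,tf(P,X)))
for k in('plate_tab','bar_grip','bar_hinge','plate_center'): print(k,[(round(d['p'],2),np.round(d['centre'],1)) for d in r.recognise(p,k)])
print(r.get_obs()['time_s'],r.get_obs()['eef_pos'])
E
```

```text
clamp [ 5.12561419e+02  1.74192640e+02 -1.33859895e-03] [[-0.4, 0.1], [0.1, -0.9], [-0.9, 0.2], [-0.7, -0.8], [-0.3, -0.2], [2.3, -0.6], [-0.9, 0.8], [-0.8, 1.0]]
rest [ 5.02266996e+02 -2.71548507e+02 -3.97358105e-02] [[2.8, 0.0], [-0.2, -0.2], [0.0, -0.7], [-2.0, 0.9], [-1.5, -0.7], [-0.3, 2.3]]
ledge_end [150.24844339 161.29559022]
bar [311.70806077 101.3559611 ]
hinge [307.12887344 218.67329252]
tab [262.77875799 165.47039308]
plate_tab [(0.95, array([216. ,  39.4])), (0.64, array([319.5, 163.8])), (0.61, array([447.5, 134.8]))]
bar_grip []
bar_hinge []
plate_center [(0.79, array([214.7,  43.2])), (0.76, array([442.2, 135.9]))]
3.5583 [502.35986391 174.75298041 329.8269357 ]
```

View pics/w1.png

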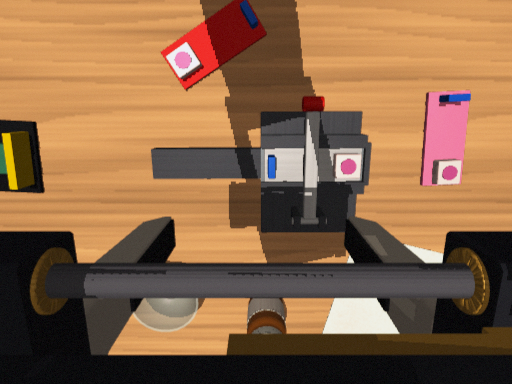

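The wrist view agrees with the fit to 2–3 px. It shows the barrel at (313,103), the ledge end at (152,163), the tab at (271,166) and the hinge near (310,219). I'll refit with these points, pinch the barrel and swing the bar.

```bash
python3 - <<'E'
from h import *
import pickle
pt=r.read_camera('top');ps=r.read_camera('side');w=pickle.load(open('w1.pkl','rb'))
t=lambda u,v:np.array([110+(u+.5)/2.75-.5,100+(v+.5)/2.75-.5])
s=lambda u,v:np.array([150+(u+.5)/2.4-.5,100+(v+.5)/2.4-.5])
A=np.array
P,e=fit([(pt,t(466,273),(22,-160,25)),(pt,t(466,314),(-22,-160,25)),(pt,t(327,277),(22,0,25)),(pt,t(327,318),(-22,0,25)),(pt,t(261.5,372),(-85,70,49)),
 (ps,s(118,133),(-85,70,49)),(ps,s(226,268),(0,-160,25)),(w,A([152.5,148.5]),(-22,-160,25)),(w,A([152.5,178]),(22,-160,25)),(w,A([313,103]),(-85,70,49)),(w,A([262,149]),(-22,0,25)),(w,A([262,180]),(22,0,25)),(w,A([313,103]),(-85,70,49))],[510,180,0])
print(P,e.tolist());q=np.load('P.npy');q[0]=P;np.save('P.npy',q)
print('tab',ray(w,(271.5,166),59))
o=down(np.pi/2+P[2])
g=lambda th,dz=0:tf(P,(80-165*np.cos(th),70,49+165*np.sin(th)-19+dz))
print([r.inverse_kinematics(g(a),o) is not None for a in np.linspace(0,1.9,6)])
r.move_to(g(0,60),o)
print('guard',r.movel(g(0,2),120,guard=8))
p=r.read_camera('wrist');save(p,'w2.png')
b=r.get_obs();r.close_gripper(15);b2=r.get_obs()
for x in(b,b2): print(x['time_s'],x['eef_pos'],x['ft_force'],x['finger_gap'],x['grasp_force'])
E
```

```text
[5.15045791e+02 1.76477942e+02 1.25437454e-03] [[-1.2, -0.8], [-0.7, -1.8], [-1.6, -0.6], [-1.4, -1.5], [-1.0, -1.0], [-0.2, 0.3], [0.0, 0.2], [-1.7, -0.2], [0.6, -0.1], [0.2, 0.1], [-1.3, -0.8], [-1.3, -2.2], [0.2, 0.1]]
tab [513.29313973 191.11930359  59.        ]
[True, True, True, True, True, True]
guard False
5.3583 [431.02144101 246.70152424  33.21716589] [-0.50841182 -0.53379119 -0.16910306] 0.9991056021052334 0.0
6.3833 [429.92885916 246.13831551  31.95370328] [-0.34328124 -1.93556589 -0.62826803] 0.3023805126525474 15.000314712524414
```

The gripper gap is 28 mm, which matches the barrel, so it is held. Swinging now.

```bash
python3 - <<'E'
from h import *
P=np.load('P.npy')[0];o=down(np.pi/2+P[2])
g=lambda th,dz=0:tf(P,(80-165*np.cos(th),70,49+165*np.sin(th)-17+dz))
for a in np.linspace(0,1.88,11)[1:]:
    hit=r.movel(g(a),110,guard=40);b=r.get_obs();print(round(a,2),hit,np.round(b['ft_force'],1),round(b['finger_gap'],3))
    if hit: break
print(b['time_s'],b['eef_pos']-g(a))
p=r.read_camera('side');save(p,'s2.png')
E
python3 -c "
import cv2
a=cv2.imread('pics/s2.png')[60:260,120:390];cv2.imwrite('pics/s2c.png',cv2.resize(a,None,fx=2.4,fy=2.4))"
```

```text
0.19 False [-1.5 -2.6 -0.3] 0.299
0.38 False [-2.1 -3.5  0.7] 0.298
0.56 False [-2.  -3.1  2.1] 0.302
0.75 False [-1.1 -4.   1.2] 0.301
0.94 False [-0.7 -3.6  1.9] 0.299
1.13 False [ 1.1 -3.7 -0.5] 0.298
1.32 False [ 0.2 -5.   0. ] 0.294
1.5 False [-0.2 -3.3  0.4] 0.303
1.69 False [ 0.1 -3.5  1.7] 0.3
1.88 False [ 1.4 -3.3  3.5] 0.303
10.7167 [0.00986985 0.12164677 0.48932379]
```

View pics/s2c.png

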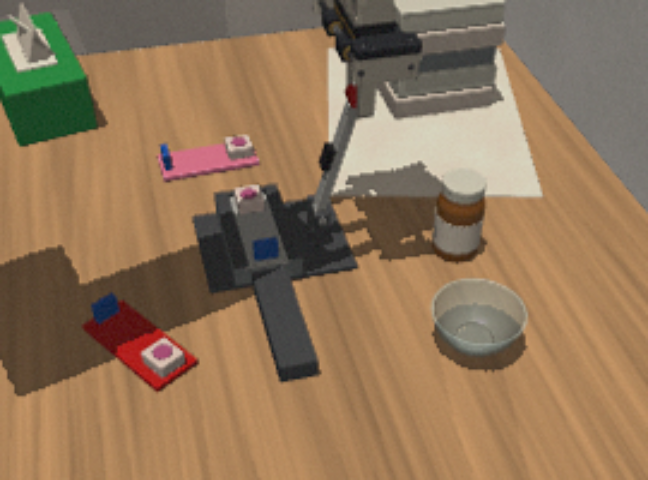

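The bar is past upright (red end at crop px (352,95)) and still held. I'll release it, then pinch the tab along y.

```bash
python3 - <<'E'
from h import *
P=np.load('P.npy')[0];o=down(np.pi/2+P[2])
r.release();e=r.get_obs()['eef_pos'];r.movel([e[0],e[1],e[2]+50],150)
T=tf(P,(0,14.6,0))
r.movel([T[0],T[1],250],200);r.movel([T[0],T[1],75],200)
print(r.movel([T[0],T[1],37],60,guard=6));b=r.get_obs();print(b['eef_pos'],b['ft_force'])
r.close_gripper(25);b=r.get_obs()
print(b['time_s'],b['eef_pos'],b['ft_force'],b['finger_gap']*93,b['grasp_force'])
p=r.read_camera('side');save(p,'s3.png')
E
python3 -c "
import cv2
a=cv2.imread('pics/s3.png')[60:260,120:390];cv2.imwrite('pics/s3c.png',cv2.resize(a,None,fx=2.4,fy=2.4))"
```

```text
False
[515.10612432 191.09661825  37.04833906] [0.13314388 0.10149625 0.32118906]
16.3 [515.00499906 191.11821716  36.99645859] [-0.81825943 -0.07957612  0.11139951] 10.210808255335253 24.999957382678986
```

View pics/s3c.png

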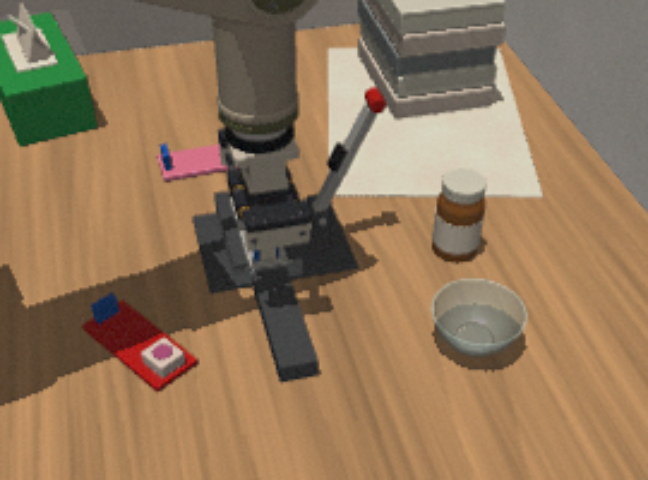

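The bar rests open at its stop (red end at (375,100)), and the tab is held with a 10.2 mm gap. Pulling it out.

```bash
python3 - <<'E'
from h import *
P=np.load('P.npy')[0]
T=tf(P,(0,-140,37))
print(r.movel(T,70,guard=25));b=r.get_obs()
print(b['time_s'],b['eef_pos'],b['ft_force'],b['finger_gap']*93)
r.release();e=r.get_obs()['eef_pos'];r.movel([e[0],e[1],110],150)
c=tf(P,(0,-80,0));o=down(P[2]);r.move_to([c[0],c[1],130],o)
for n in('wrist','top'):
    p=r.read_camera(n);save(p,n[0]+'4.png')
    if n=='wrist':
        print({k:proj(p,tf(P,X)) for k,X in dict(c=(0,-80,33),tab=(0,-140,59),rear=(0,-10,33)).items()})
print(r.get_obs()['time_s'])
E
```

```text
False
18.7083 [515.21812857  36.50978242  36.97756901] [ 0.49108144 -0.43015166 -1.30173393] 9.942707034018618
{'c': array([259.36977367, 188.79508949]), 'tab': array([259.17733472, 269.191978  ]), 'rear': array([259.55213866, 102.17840581])}
22.2917
```

View pics/w4.png

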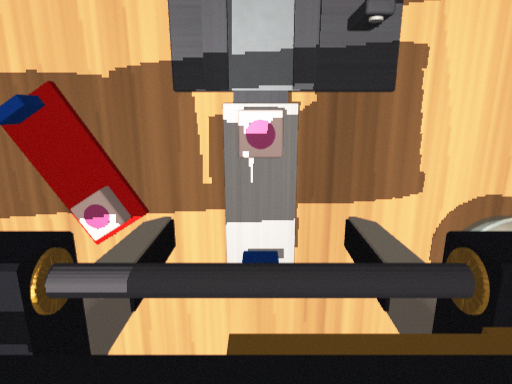

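The plate lies straight on the ledge, with its rear edge at (261,103) against a predicted (259.5,102). Before grasping it, I'll look at the rest from close by.

```bash
python3 - <<'E'
from h import *
import pickle
P,R=np.load('P.npy')
r.move_to([R[0],R[1]-30,330],down(np.pi/2))
p=r.read_camera('wrist');save(p,'w5.png');pickle.dump(p,open('w5.pkl','wb'))
for k,X in dict(fL=(-40,80,45),fR=(40,80,45),b1=(-22,-90,25),b2=(22,-90,25),b0=(-22,80,25)).items(): print(k,proj(p,tf(R,X)))
print(r.get_obs()['time_s'])
E
```

```text
fL [340.42467045 129.88037797]
fR [334.81266289 186.46067756]
b1 [218.28534852 136.75452088]
b2 [217.96905335 166.83669076]
b0 [335.81890864 141.59980959]
24.3083
```

View pics/w5.png

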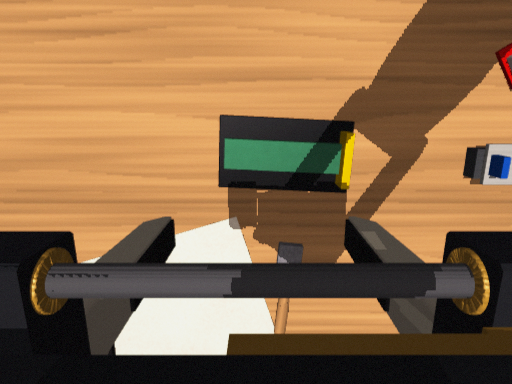

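The green bed spans about (223–343, 138–173), with the yellow fence at its right end (348,160). I'll get the corners by colour and refit.

```bash
python3 - <<'E'
from h import *
import pickle
P,R=np.load('P.npy');w=pickle.load(open('w5.pkl','rb'));pt=r.read_camera('top')
def corners(bgr,lo,hi,roi):
    h=cv2.cvtColor(bgr,cv2.COLOR_BGR2HSV);m=cv2.inRange(h,lo,hi);k=np.zeros_like(m);k[roi[1]:roi[3],roi[0]:roi[2]]=255;m&=k
    c=max(cv2.findContours(m,0,2)[0],key=cv2.contourArea)
    q=cv2.boxPoints(cv2.minAreaRect(c));print(cv2.contourArea(c),np.round(q,1).tolist(),end=' ')
    ap=cv2.approxPolyDP(c,4,True)[:,0];print(ap.tolist());return q
wb=w['image'][:,:,::-1].copy();tb=cv2.imread('pics/top0.png')
g=corners(wb,(60,80,20),(95,255,255),(200,100,370,200))
y=corners(wb,(20,120,60),(35,255,255),(330,120,370,200))
tg=corners(tb,(60,80,20),(95,255,255),(330,180,512,250))
ty=corners(tb,(20,120,60),(35,255,255),(330,180,360,230))
def order(q): # sort by column then row
    q=q[np.argsort(q[:,0])];return np.vstack([q[:2][np.argsort(q[:2,1])],q[2:][np.argsort(q[2:,1])]])
g=order(g);tg=order(tg);ty=order(ty)
# wrist: columns=+y, rows=+x ; top: columns=-y, rows=-x
obs=[(w,g[i]+[(-.3,.3)[i>1],(-.3,.3)[i%2]],X) for i,X in enumerate([(-22,-90,25),(22,-90,25),(-22,80,25),(22,80,25)])]
obs+=[(pt,tg[i],X) for i,X in enumerate([(22,80,45),(-22,80,45),(22,-90,25),(-22,-90,25)])]
obs+=[(pt,ty[i],X) for i,X in((2,(40,80,45)),(3,(-40,80,45)))]
a,e=fit(obs,R);print('all',a,e.tolist())
b,e=fit(obs[:4],R);print('wrist',b,e.tolist())
c,e=fit(obs[4:],R);print('top',c,e.tolist())
np.save('P.npy',[P,a])
E
```

```text
3513.0 [[222.60000610351562, 168.8000030517578], [224.10000610351562, 137.0], [341.1000061035156, 142.60000610351562], [339.6000061035156, 174.39999389648438]] [[224, 139], [224, 168], [338, 173], [338, 143]]
656.5 [[334.29998779296875, 187.1999969482422], [340.70001220703125, 130.39999389648438], [355.0, 132.0], [348.6000061035156, 188.89999389648438]] [[343, 131], [335, 182], [348, 188], [354, 133]]
773.0 [[346.0, 199.0], [398.0, 199.0], [398.0, 215.0], [346.0, 215.0]] [[346, 200], [348, 214], [398, 213], [397, 200]]
149.0 [[339.0, 191.0], [345.0, 191.0], [345.0, 219.0], [339.0, 219.0]] [[341, 191], [339, 217], [344, 219]]
all [ 5.03139889e+02 -2.64491615e+02 -4.12759691e-02] [[-0.6, 0.6], [0.5, -1.8], [-0.7, 0.0], [-2.3, -2.5], [-2.2, -1.1], [-2.0, -3.0], [-0.3, 0.4], [0.2, -1.6], [-1.3, 1.1], [-0.9, -1.1]]
wrist [ 5.04274487e+02 -2.63484650e+02 -4.34455909e-02] [[0.2, 1.2], [1.1, -1.1], [-0.1, 0.9], [-1.7, -1.6]]
top [ 5.00179537e+02 -2.67737835e+02 -3.59966589e-02] [[-1.2, -0.1], [-0.8, -1.9], [0.8, 1.1], [1.3, -0.8], [-0.3, 2.1], [0.3, -0.1]]
```

```bash
python3 - <<'E'
from h import *
P,R=np.load('P.npy');R=np.array([503.8,-264.2,-.042]);np.save('P.npy',[P,R])
c=tf(P,(0,-80,0));o=down(P[2]);r.move_to([c[0],c[1],120],o)
print(r.movel([c[0],c[1],13],120,guard=8))
r.close_gripper(45);b=r.get_obs();print(b['time_s'],b['eef_pos'],b['ft_force'],b['finger_gap']*93,b['grasp_force'])
print(r.movel([c[0],c[1],30],60))
b=r.get_obs();print(b['time_s'],b['ft_force'],b['ft_torque'],b['finger_gap']*93)
r.movel([c[0],c[1],75],120)
p=r.read_camera('side');save(p,'s6.png')
E
python3 -c "
import cv2
a=cv2.imread('pics/s6.png')[60:260,120:390];cv2.imwrite('pics/s6c.png',cv2.resize(a,None,fx=2.4,fy=2.4))"
```

```text
False
28.0083 [515.25197288  96.47182799  13.12933053] [-0.03291329 -0.25054491  1.17492322] 59.7844621720714 45.00043272972107
False
28.4417 [ 0.62234229 -0.44412801 -3.77141276] [-0.10636782  0.08176264 -0.01072138] 59.17820622721192
```

View pics/s6c.png

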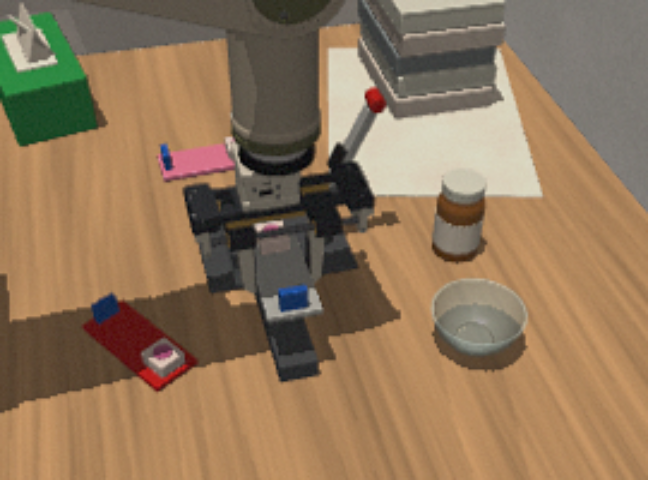

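The plate is held level, with its tab at (293,298). Carrying it to the rest: I'll lower it about 9 mm short of the fence, then ease it home under a guard.

```bash
python3 - <<'E'
from h import *
P,R=np.load('P.npy');o=down(R[2])
T=lambda y,z:tf(R,(0,y,z))
e=r.get_obs()['eef_pos']
r.movel([e[0],e[1],95],150)
r.movel(T(1,95),180,ori=o)
print('low',r.movel(T(1,25),120),r.movel(T(1,13.4),25,guard=5));b=r.get_obs();print(b['eef_pos'],b['ft_force'])
z=b['eef_pos'][2]
print('fence',r.movel(T(18,z),15,guard=5));b=r.get_obs();print(b['time_s'],b['eef_pos'],b['ft_force'],b['ft_torque'],b['finger_gap']*93)
d=b['eef_pos']-T(10,z);print('off from expected home',d)
p=r.read_camera('wrist');save(p,'w7.png')
E
```

```text
low False True
[ 503.68177514 -263.12679381   13.11608258] [-0.29612701  0.20021914  6.39982594]
fence True
32.9833 [ 503.67346227 -263.0116735    13.12500551] [-0.61916398 -0.03395118  4.36833401] [-0.09303069  0.01963463 -0.05542852] 59.47596983251481
off from expected home [-0.54641426 -8.80285479  0.00892293]
```

View pics/w7.png

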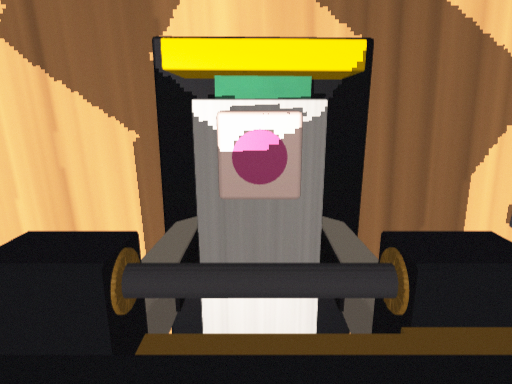

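The plate is level and about 9 mm short of the fence. The plate centre is at col 260 and the bed centre at 263 (2.2 px/mm), so it needs about +1.2 mm in x. The last guard stop was only bed-friction relief. I'll lift it slightly, correct, and push home.

```bash
python3 - <<'E'
from h import *
P,R=np.load('P.npy');T=lambda y,z:tf(R,(1.2-.5,y,z))
r.movel(T(1.2,14),20);r.pause(.3);print(r.get_obs()['ft_force'])
print('fence',r.movel(T(16,14),12,guard=5));b=r.get_obs();print(b['time_s'],b['eef_pos'],b['ft_force'],b['finger_gap']*93,'off',b['eef_pos']-T(10,14))
p=r.read_camera('wrist');save(p,'w8.png')
E
```

```text
[-0.26610737  0.04879248 -3.55206945]
fence True
34.4333 [ 504.63717916 -252.9500984    13.49965535] [ 1.41415032 -4.08201374 -0.7490369 ] 59.66741105611648 off [-0.28208006  1.28811167 -0.50034465]
```

View pics/w8.png

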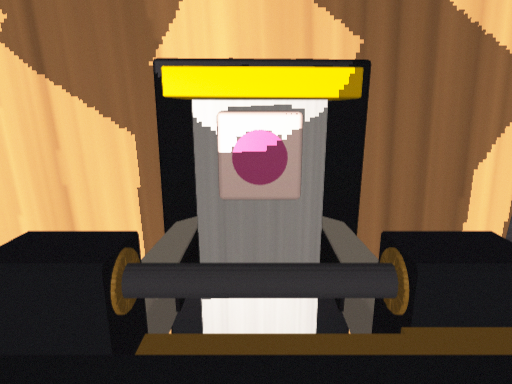

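The plate is flush against the fence (plate centre 260.5, fence and base centre 262, about 0.6 mm off). Next: set it down, release, and give the tab end a gentle confirming nudge.

```bash
python3 - <<'E'
from h import *
P,R=np.load('P.npy')
e=r.get_obs()['eef_pos'];print('dn',r.movel([e[0],e[1],12.6],10,guard=4));print(r.get_obs()['ft_force'])
r.release();r.pause(.2);e=r.get_obs()['eef_pos'];r.movel([e[0],e[1],110],150)
T=lambda y,z:tf(R,(.7,y,z))
r.close_gripper(10);r.movel(T(-95,110),200);r.movel(T(-95,38),120)
print('push',r.movel(T(-50,38),25,guard=4));b=r.get_obs();print(b['time_s'],b['eef_pos']-T(-54,38),b['ft_force'])
r.movel(T(-95,38),80);r.movel(T(-95,150),150);r.release()
r.move_to(T(-30,230),down(R[2]))
p=r.read_camera('wrist');save(p,'w9.png');q=r.read_camera('side')
a=cv2.resize(q['image'][60:384,120:400],(512,592))[:,:,::-1]
b=p['image'][:300,120:400][:,:,::-1]
can=np.zeros((592,792,3),np.uint8);can[:,:512]=a;can[:300,512:]=b;cv2.imwrite('pics/fin.png',can)
print(r.get_obs()['time_s'])
E
```

```text
dn True
[-0.85441504  0.15367072  4.47422488]
push True
40.525 [-0.47120433 -8.90306617 -0.11854473] [ 0.3798306  -2.61693495  1.69807746]
44.05
```

View pics/fin.png

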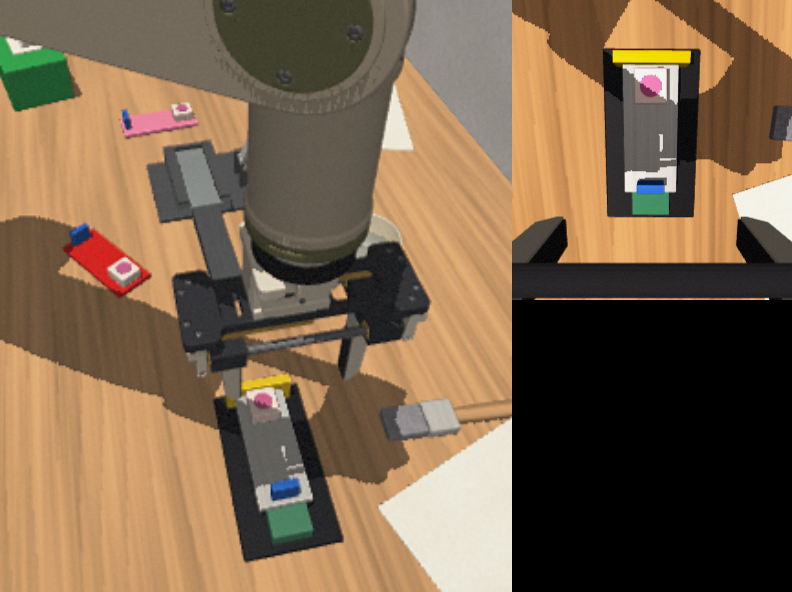

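The plate lies flat, centred and flush with the fence (crop px (651,65)), and the gripper is clear of it. Handing in.

```bash
python3 -c "
from h import r
r.pause(.3);print(r.close_job())"
```

```text
the job is handed in; nothing more can be done
None
```

The job is handed in at about 44 s of 72 s: the clamp was left open at its stop, and the plate lies flat and released on the green bed, wax-block end flush on the yellow fence and about 0.6 mm off centre, with the dish, jar and brush not touched.

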